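Dispense one sample chip for an order

TASK

A customer wants one red-brown sample chip. On the dispenser that holds the red-brown chips, slide the black grip all the way to its end stop so that the lowest chip comes out on the front ledge, and leave the slide there. Then lay that chip flat in the empty pocket of the order tray, setting it down rather than dropping it, and leave the other chips, the other dispenser and the things on the table as they are.

Things in the scene. Friction and masses are not known exactly. Their poses are not given: they have to be found in the camera images.
- disp_red: Dispenser of the red-brown chips, fixed; origin on the table under its magazine's centre, z up. It delivers along its -x (its front, roughly towards the robot). Grey base 25 mm high, x -80 to +125 mm. Clear-walled magazine: x -25 to +25, y -30 to +30 mm, top at 62 mm, with a stack of three chips (40 mm side along x). Behind it a steel slide plate (40 mm wide, top at 34 mm) with a black grip
- ledge_red (a point): Where a delivered chip's underside rests: centre of the front ledge, at dispenser x = -50, height 25 mm; axes as the dispenser's. The ledge runs from x = -75 to -25 mm and is only 34 mm wide, so a chip (50 mm across) overhangs it by 8 mm at each side, with free room for fingers there down to the table. A 5 mm high lip closes its front end
- slide_red (a joint): Slide of the red-brown dispenser, m: 0 = fully back, 0.060 = at the end stop (grip meets the rubber block on the magazine's back); grows as the grip moves along the dispenser's -x. About 2 N friction, no spring: stays where left. Starts at 0 to 0.008; from about 0.010 on its plate pushes the lowest chip out to the front
- grip_red (a point): Centre of the black grip block on the red-brown dispenser's slide: 26 mm (x) x 24 mm (across, y), from 34 to 72 mm above the table, this point at 53 mm; axes as the dispenser's. Fully back it stands at dispenser x = +105 mm, at the end stop at +45 mm
- red1_mid (a point): Lowest red-brown chip of the stack, the one to be delivered: a flat rigid sample chip, 40 x 50 x 10 mm (own x, y, z), about 30 g; this point is its centre, 5 mm above its underside, z up
- red2_mid (a point): Middle red-brown chip of the stack: a flat rigid sample chip, 40 x 50 x 10 mm (own x, y, z), about 30 g; this point is its centre, 5 mm above its underside, z up
- red3_mid (a point): Top red-brown chip of the stack: a flat rigid sample chip, 40 x 50 x 10 mm (own x, y, z), about 30 g; this point is its centre, 5 mm above its underside, z up
- disp_pale: The other dispenser, identical in make and size, holding three pale grey chips (the two dispensers may stand either way round); origin and axes alike
- grip_pale (a point): Centre of the black grip block on the pale dispenser's slide: 26 mm (x) x 24 mm (across, y), from 34 to 72 mm above the table, this point at 53 mm; axes as the dispenser's. Fully back it stands at dispenser x = +105 mm, at the end stop at +45 mm
- pale1_mid (a point): Lowest pale grey chip in the other dispenser: a flat rigid sample chip, 40 x 50 x 10 mm (own x, y, z), about 30 g; this point is its centre, 5 mm above its underside, z up
- pale3_mid (a point): Top pale grey chip in the other dispenser: a flat rigid sample chip, 40 x 50 x 10 mm (own x, y, z), about 30 g; this point is its centre, 5 mm above its underside, z up
- pocket (a point): Centre of the floor of the wooden order tray's empty pocket, 4 mm above the table; axes are the tray's, z up. Inside 66 mm along x, 120 mm along y; walls 4 mm thick, 10 mm above its floor. The tray (145 x 128 mm) is fixed; its other pocket, 70 mm towards +x, holds a pale chip
- sold_mid (a point): Pale grey chip already lying in the tray's other pocket: a flat rigid sample chip, 40 x 50 x 10 mm (own x, y, z), about 30 g; this point is its centre, 5 mm above its underside, z up
- tape_mid (a point): Yellow tape roll lying on the table, 60 mm across, 24 mm high; its centre
- cup_mid (a point): Blue mug, 76 mm across, 85 mm high; this point is half-way up
- stapler_mid (a point): Grey stapler, 120 x 34 mm, about 45 mm high; this point is 20 mm above its underside

How it is judged:
By the outcome, as a careful person would: the job done as asked, in the order asked, and still so for the second after the job is handed in, with the robot touching nothing.
It also fails if it takes over 48 s, if anything falls off the work surface, if the arm or the gripper's body presses on something with over 40 N, if the wrist force passes 120 N, or if a joint passes its speed limit or range.

ROBOT

A 7-joint arm with a two-finger parallel gripper is mounted at the origin on the work surface. World frame = base frame: x ahead of the robot, y to its left, z up, the work surface at z = 0. Lengths are in m, angles in rad, forces in N, time in s.
With the tool pointing down it reaches from about 0.4 to 0.925 m from the base axis. Payload 4.1 kg.
Tool frame: the origin (TCP) lies at the very end of the fingers, on their centre line; the grasp point (between the pads) lies 19 mm behind it; y points along the fingers, x is the direction in which the jaws open and shut, and the axes are right-handed (so a half turn about y gives the same grasp; the last joint's range is limited). The gripper opens to 85 mm and grips with 20 to 120 N. Pads are 22 mm wide; open, the fingers measure 114 mm over their backs; the gripper's body (76 mm by 85 mm) begins 54 mm behind the grasp point. The pads swing forward as they close: fully open they stand 13 mm farther back than shut.
Start: joints at [1.251, 0.398, 0.045, 1.537, -0.019, 1.207, -0.051], TCP at [0.142, -0.634, 0.231] pointing down, gripper open.
Joint ranges: [-2.82, 2.82], [-0.49, 2.23], [-1.37, 1.46], [0, 2.46], [-1.36, 4.5], [0.23, 2], [-2.94, 2.94]. Speed limits (rad/s): [2.57, 2.57, 3.14, 3.14, 3.14, 3.14, 3.14].

INTERFACE

Orientations are given as a rotation vector (axis times angle).
In Python, from station import arm, optics gives the robot as it stands.
- The arm moves only by the shell command python3 -m crank 'ROWS' [FORCE]. ROWS is JSON, a list of rows, each a list of 3 entries, a list of its own where there are three numbers: the shift along the tool's x, y, z in mm, then the turn, a rotation vector about the tool's x, y, z in degrees, then the opening, from -1 (shut) to 1 (fully open). In form: [[[tx, ty, tz], [rx, ry, rz], fingers], ...]. A call has 1 to 12 rows; each row shifts and turns the commanded pose from where the row before left it, along the tool's axes as they then stand; what a row does not reach is not made up. A row lasts 1/12 s, in which the tool goes at most 41.7 mm and 7.16 degrees, less where a joint would pass 70% of its speed; a pose out of reach is approached as far as the arm can. A call with a gripper value outside its range is refused whole. The fingers move at their own pace and stop on an object; FORCE is the grip in N (left out, the last holds). Time passes only in rows, so rows that do not move let the fingers close. It gives the time, the measured TCP pose, the force and the opening at its end, in the units of the state.
- arm.observe(): the state, without advancing time (a new reading comes with each control period).
- optics.get_image(name): name is "scene" or "top" or "wrist"; returns the picture (384x512x3 uint8, red, green, blue); there is no depth.
- optics.camera_info(name): a dict with "K" (3x3 intrinsics, pixels), "origin" and "orientation" of the camera in the world. Camera axes: x right, y down, z forward; pixel columns grow to the right and rows downward; lengths in m; the calibration is good to about 2 mm. A picture is of the moment at which its call begins: read the wrist's pose just before it. camera_info takes no time and is no camera call; for the wrist camera it gives the pose at the moment of the call.
- arm.finish_job(): hands the job in, once; it reports no verdict.
The state is a dict: "clock": time; "qpos": joint angles; "joint_velocities": joint speeds; "tau": joint torques, N m; "position": TCP position; "ee_rot": TCP orientation; "wrist_force": force on the tool from outside, world axes, zero at the start; "ft_torque": the same for the moment, N m; "width": opening from 0.0 (shut) to 1.0 (fully open).
Only numpy, scipy, OpenCV 4.12 (cv2) and the standard library are available. Lean on these libraries where they do the work, as an engineer would, in place of code of your own. Each camera call takes 0.05 s, during which the arm holds its last target.

## Working session

There is one attempt and no reset: what is moved stays moved. The work goes in short steps, Python scripts to look and compute and a shell command to move; the robot and the scene stay as the last step left them, time stands still between calls to the robot, and variables do not carry over. Pictures are saved under pics/ and viewed, and the job is handed in when it is done.

```bash
ls; mkdir -p pics; python3 - <<'E'
from station import arm, optics
import cv2
s=arm.observe();print(s)
for n in ["scene","top","wrist"]:
    print(n,optics.camera_info(n))
    cv2.imwrite(f"pics/{n}0.png",optics.get_image(n)[:,:,::-1])
E
```

```text
pics
{'clock': 0.0, 'qpos': array([ 1.25099225,  0.39919082,  0.04505501,  1.53786084, -0.01871709,
        1.2068676 , -0.05071317]), 'joint_velocities': array([-2.75483404e-04,  2.41445911e-04,  4.55010794e-04,  1.96274742e-03,
        2.28198672e-04,  1.29322375e-03,  4.52015096e-05]), 'tau': array([ 7.53662425e-04, -4.75115848e+01,  1.36519264e+00, -2.54215282e+01,
        1.17595604e-02,  9.47527791e-03,  2.70375828e-06]), 'position': array([ 0.14223959, -0.63361614,  0.23027315]), 'ee_rot': array([-1.30448618,  1.04609126, -1.04347995]), 'wrist_force': array([-0.46238974,  1.62763386, -0.52733788]), 'ft_torque': array([ 0.02637562, -0.0335777 ,  0.00764649]), 'width': 0.9982920000917177}
scene {'K': array([[381.96471019,   0.        , 253.78665013],
       [  0.        , 381.96471019, 192.83675854],
       [  0.        ,   0.        ,   1.        ]]), 'origin': array([ 1.31808102, -0.13268582,  0.84273071]), 'orientation': array([-1.87628355, -1.51484491,  0.6381962 ])}
top {'K': array([[499.80365374,   0.        , 261.80000427],
       [  0.        , 499.80365374, 190.28912154],
       [  0.        ,   0.        ,   1.        ]]), 'origin': array([0.24899165, 0.07044298, 1.31006373]), 'orientation': array([-2.07768904,  2.13857664, -0.24342826])}
wrist {'K': array([[294.38046683,   0.        , 251.67083783],
       [  0.        , 294.38046683, 195.68516195],
       [  0.        ,   0.        ,   1.        ]]), 'origin': array([ 0.22103276, -0.61686789,  0.37359789]), 'orientation': array([ 2.24628469, -1.79612324, -0.29291977])}
```

View pics/scene0.png

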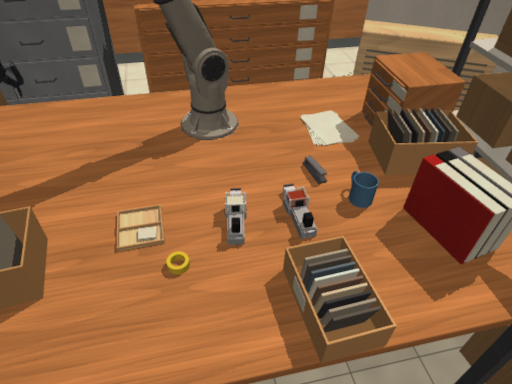

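View pics/top0.png

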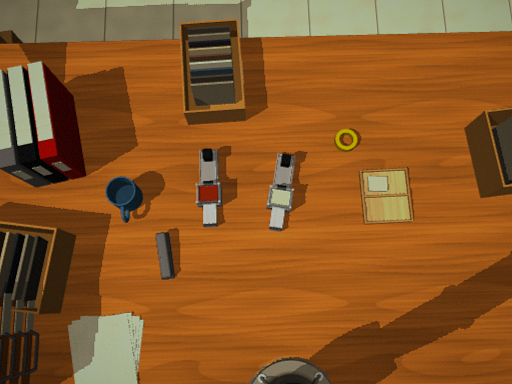

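View pics/wrist0.png

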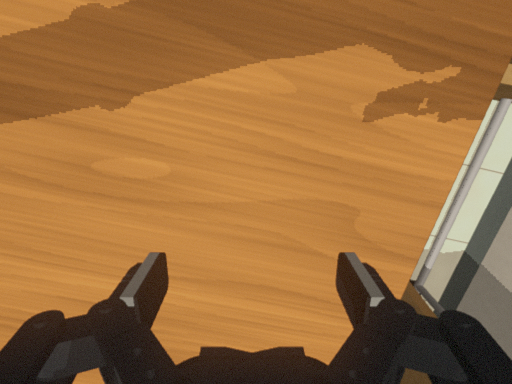

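The red dispenser is at top pixel (208,190), the pale one at (282,195). The tray is at (387,195), with its empty pocket in the lower half (387,209) and a pale chip at (377,184). Next I'll measure with masks.

```bash
cat > h.py <<'E'
import numpy as np,cv2
from scipy.spatial.transform import Rotation as R
from station import arm, optics
def ray(n,uv,info=None):
    i=info or optics.camera_info(n);K=i['K']
    d=np.linalg.inv(K)@np.array([uv[0],uv[1],1.]);return i['origin'],R.from_rotvec(i['orientation']).apply(d)
def onz(n,uv,z,info=None):
    o,d=ray(n,uv,info);return o+d*(z-o[2])/d[2]
def proj(n,p,info=None):
    i=info or optics.camera_info(n);c=R.from_rotvec(i['orientation']).inv().apply(np.array(p)-i['origin'])
    q=i['K']@c;return q[:2]/q[2]
def blobs(mask,amin=30):
    c,_=cv2.findContours(mask.astype(np.uint8),cv2.RETR_EXTERNAL,cv2.CHAIN_APPROX_NONE)
    return sorted([(cv2.contourArea(k),cv2.minAreaRect(k),k) for k in c if cv2.contourArea(k)>=amin],key=lambda t:-t[0])
E
python3 - <<'E'
from h import *
im=cv2.imread("pics/top0.png");
for n,(a,b,c,d) in dict(disp=(180,140,310,240),tray=(350,160,420,230)).items():
    cv2.imwrite(f"pics/c_{n}.png",cv2.resize(im[b:d,a:c],None,fx=6 if n=='disp' else 8,fy=6 if n=='disp' else 8,interpolation=cv2.INTER_CUBIC))
im=cv2.imread("pics/scene0.png");cv2.imwrite("pics/c_sc.png",cv2.resize(im[150:260,200:400],None,fx=4,fy=4,interpolation=cv2.INTER_CUBIC))
E
```

```text
(no output)
```

View pics/c_disp.png

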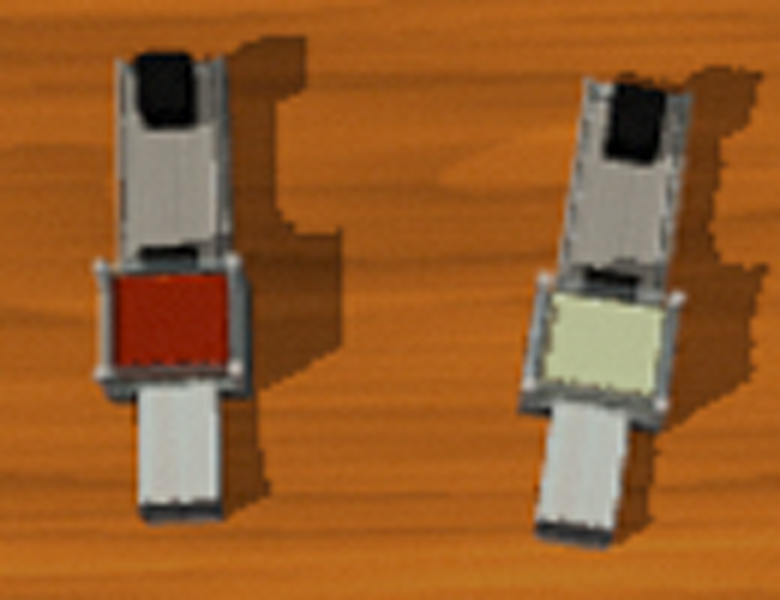

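View pics/c_tray.png

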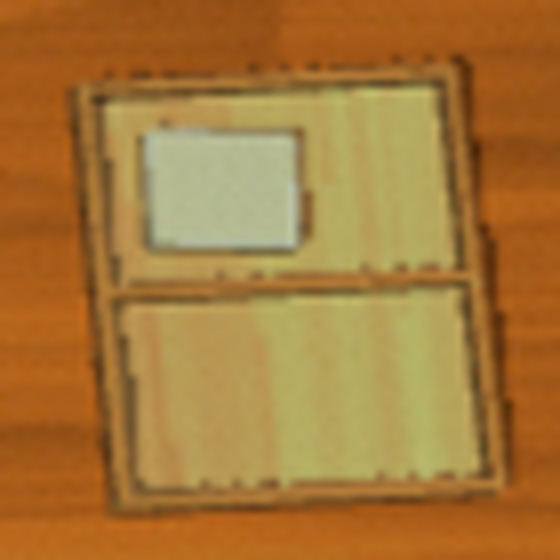

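View pics/c_sc.png

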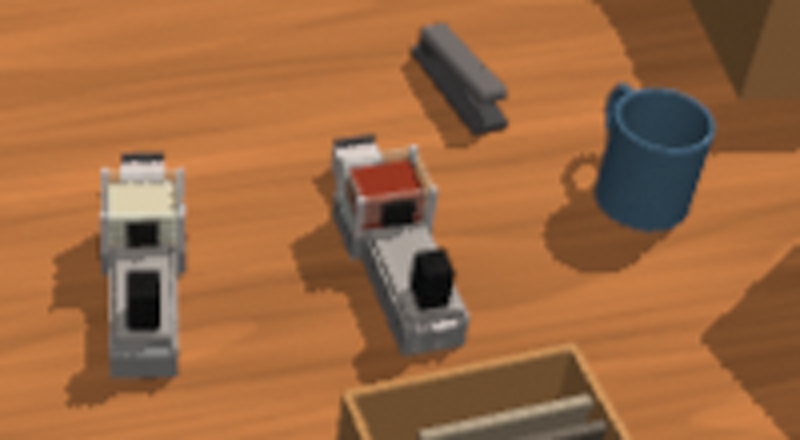

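```bash
python3 - <<'E'
from h import *
im=cv2.imread("pics/top0.png");hsv=cv2.cvtColor(im,cv2.COLOR_BGR2HSV).astype(int)
H,S,V=hsv[...,0],hsv[...,1],hsv[...,2]
sub=np.zeros(H.shape,bool);sub[140:240,180:250]=1
i=optics.camera_info("top")
def rect(m,z,name):
    b=blobs(m)[0];bp=cv2.boxPoints(b[1]);P=np.array([onz("top",p,z,i) for p in bp])
    c=P.mean(0);e=[P[1]-P[0],P[2]-P[1]]
    print(name,b[0],c.round(4),[(round(np.linalg.norm(x)*1e3,1),round(np.degrees(np.arctan2(x[1],x[0])),1)) for x in e])
    return c
R1=rect(sub&(S>215)&((H<6)|(H>174))&(V<190),.055,"red top")
L=rect(sub&(S<60)&(V>185),.025,"ledge")
G=rect(sub&(V<45),.072,"grip top")
def pt(x,y,ox,oy,s): return ((x+.5)/s-.5+ox,(y+.5)/s-.5+oy)
for nm,ps,z in [("ledge corners",[(140,382),(218,382),(139,503),(220,500)],.025),("lip front top",[(141,518),(222,516)],.030),
  ("base rear",[(117,60),(226,58)],.025),("mag posts front L,R; back L,R",[(101,374),(236,370),(101,266),(232,260)],.062)]:
    print(nm,[onz("top",pt(x,y,180,140,6),z,i)[:2].round(4) for x,y in ps])
T=[onz("top",pt(x,y,350,160,8),.014,i)[:2] for x,y in [(75,86),(463,60),(505,488),(115,511)]]
print("tray",np.round(T,4))
F=[onz("top",pt(x,y,350,160,8),.014,i)[:2] for x,y in [(118,293),(467,272),(492,480),(135,492)]]
print("pocket",np.round(F,4),np.mean(F,0))
E
```

```text
Traceback (most recent call last):
IndexError: list index out of range
```

```bash
cat > m.py <<'E'
from h import *
im=cv2.imread("pics/top0.png");hsv=cv2.cvtColor(im,cv2.COLOR_BGR2HSV).astype(int)
H,S,V=hsv[...,0],hsv[...,1],hsv[...,2]
print(hsv[193,208],hsv[215,210],hsv[155,208],hsv[230,200])
sub=np.zeros(H.shape,bool);sub[140:240,180:250]=1
i=optics.camera_info("top")
def rect(m,z,name):
    b=blobs(m)
    if not b: print(name,"none");return
    b=b[0];bp=cv2.boxPoints(b[1]);P=np.array([onz("top",p,z,i) for p in bp])
    c=P.mean(0);e=[P[1]-P[0],P[2]-P[1]]
    print(name,b[0],c.round(4),[(round(np.linalg.norm(x)*1e3,1),round(np.degrees(np.arctan2(x[1],x[0])),1)) for x in e])
    return c
R1=rect(sub&(S>190)&((H<7)|(H>174)),.055,"red top")
L=rect(sub&(S<60)&(V>170),.025,"ledge")
G=rect(sub&(V<45),.072,"grip top")
def pt(x,y,ox,oy,s): return ((x+.5)/s-.5+ox,(y+.5)/s-.5+oy)
for nm,ps,z in [("ledge corners",[(140,382),(218,382),(139,503),(220,500)],.025),("lip front top",[(141,518),(222,516)],.030),
  ("base rear",[(117,60),(226,58)],.025),("mag posts front L,R; back L,R",[(101,374),(236,370),(101,266),(232,260)],.062)]:
    print(nm,[onz("top",pt(x,y,180,140,6),z,i)[:2].round(4) for x,y in ps])
T=[onz("top",pt(x,y,350,160,8),.014,i)[:2] for x,y in [(75,86),(463,60),(505,488),(115,511)]]
print("tray",np.round(T,4))
F=[onz("top",pt(x,y,350,160,8),.014,i)[:2] for x,y in [(118,293),(467,272),(492,480),(135,492)]]
print("pocket",np.round(F,4),np.mean(F,0))
E
python3 m.py
```

```text
[  7 251 133] [ 46  15 189] [50 51 15] [ 14 214 176]
red top 229.0 [0.5278 0.1935 0.055 ] [(np.float64(46.4), np.float64(-91.6)), (np.float64(36.8), np.float64(179.4))]
ledge 201.0 [0.4798 0.1942 0.025 ] [(np.float64(31.4), np.float64(-91.6)), (np.float64(50.3), np.float64(179.5))]
grip top 94.5 [0.6258 0.1938 0.072 ] [(np.float64(25.8), np.float64(-91.6)), (np.float64(29.6), np.float64(179.6))]
ledge corners [array([0.5073, 0.2099]), array([0.5064, 0.1759]), array([0.454 , 0.2106]), array([0.4543, 0.1755])]
lip front top [array([0.4467, 0.2092]), array([0.4465, 0.1743])]
base rear [array([0.6544, 0.2197]), array([0.654, 0.171])]
mag posts front L,R; back L,R [array([0.5038, 0.2224]), array([0.5039, 0.1652]), array([0.5509, 0.2224]), array([0.552 , 0.1664])]
tray [[ 0.5878 -0.2077]
 [ 0.5932 -0.3389]
 [ 0.4476 -0.3391]
 [ 0.4436 -0.2104]]
pocket [[ 0.5165 -0.2169]
 [ 0.5203 -0.3334]
 [ 0.4503 -0.3351]
 [ 0.4497 -0.2175]] [ 0.48422617 -0.27571827]
```

```bash
python3 - <<'E'
from h import *
s=arm.observe();M=R.from_rotvec(s['ee_rot']);print(M.as_matrix().round(3))
i=optics.camera_info("wrist");W=R.from_rotvec(i['orientation'])
print((M.inv()*W).as_matrix().round(3), M.inv().apply(i['origin']-s['position']).round(4))
for sg in (1,-1):
    x=np.array([0,sg,0.]);y=np.array([0,0,-1.]);z=np.cross(x,y)
    D=R.from_matrix(np.c_[x,y,z]); print(sg,z,np.degrees((M.inv()*D).as_rotvec()).round(2))
p=np.array([.56,.19,.30]); print(M.inv().apply(p-s['position'])*1e3)
E
```

```text
[[ 0.219 -0.     0.976]
 [-0.976  0.001  0.219]
 [-0.001 -1.    -0.   ]]
[[ 1.     0.     0.001]
 [-0.001 -0.317  0.949]
 [ 0.001 -0.949 -0.317]] [ 0.0006 -0.1432  0.0805]
1 [-1.  0.  0.] [-1.1000e-01 -1.6734e+02 -2.0000e-02]
-1 [1. 0. 0.] [ 1.000e-02  1.266e+01 -8.000e-02]
[-712.33269783  -68.53038037  588.05965849]
```

```bash
python3 -m crank '[[[0,0,25],[0,6.33,0],1],[[0,0,25],[0,6.33,0],1],[[-30,0,28],[0,0,0],-1],[[-38,0,15],[0,0,0],-1],[[-38,0,15],[0,0,0],-1],[[-36,0,20],[0,0,0],-1],[[-35,0,22],[0,0,0],-1],[[-35,0,22],[0,0,0],-1],[[-35,0,22],[0,0,0],-1],[[-35,0,22],[0,0,0],-1],[[-35,0,22],[0,0,0],-1],[[-35,0,22],[0,0,0],-1]]'
python3 - <<'E'
from h import *
s=arm.observe();print(s['position'],R.from_rotvec(s['ee_rot']).as_matrix().round(3))
E
```

```text
clock: 1.15
position: [0.4022, -0.2721, 0.2313]
ee_rot: [-1.209, 1.209, -1.21]
wrist_force: [0.4, -1.7, -0.2]
width: -0.001
[ 0.40216672 -0.27209759  0.23133644] [[-0.  0.  1.]
 [-1. -0. -0.]
 [ 0. -1.  0.]]
```

```bash
python3 -m crank '[[[0,0,40],[0,0,0],-1],[[0,0,40],[0,0,0],-1],[[0,0,30],[0,0,0],-1],[[0,0,0],[0,0,0],-1],[[0,0,0],[0,0,0],-1]]'
python3 - <<'E'
from h import *
import json
s=arm.observe();i=optics.camera_info("wrist");print(s['position'],s['clock'])
cv2.imwrite("pics/w1.png",optics.get_image("wrist")[:,:,::-1])
json.dump({k:v.tolist() for k,v in i.items()},open("w1.json","w"))
E
```

```text
clock: 1.57
position: [0.5127, -0.2731, 0.2304]
ee_rot: [-1.21, 1.209, -1.206]
wrist_force: [-0.6, -0.4, 0.2]
width: -0.002
[ 0.51269944 -0.27305228  0.23044222] 1.5667
```

View pics/w1.png

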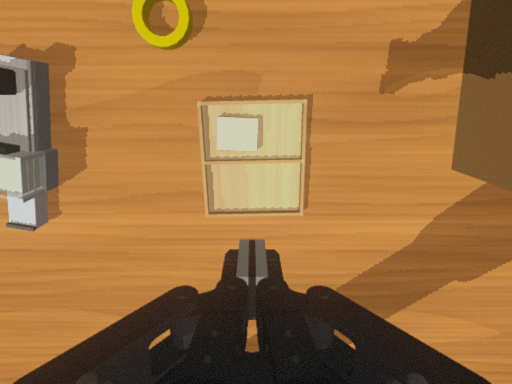

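The tray shows at corners (198,102), (307,99), (303,214) and (206,216), with the empty pocket in its lower half at (254,187). I'll refine these and move on to the dispenser.

```bash
python3 - <<'E'
from h import *
im=cv2.imread("pics/w1.png");cv2.imwrite("pics/w1c.png",cv2.resize(im[92:222,192:314],None,fx=4.5,fy=4.5,interpolation=cv2.INTER_CUBIC))
E
python3 -m crank '[[[-40,0,0],[0,0,0],-1],[[-40,0,0],[0,0,0],-1],[[-40,0,5],[0,0,0],-1],[[-40,0,5],[0,0,0],-1],[[-40,0,5],[0,0,0],-1],[[-40,0,5],[0,0,0],-1],[[-40,0,5],[0,0,0],-1],[[-40,0,5],[0,0,0],-1],[[-40,0,10],[0,0,0],-1],[[-40,0,10],[0,0,0],-1],[[-40,0,10],[0,0,0],-1],[[-27,0,10],[0,0,0],-1]]'
python3 -m crank '[[[0,0,10],[0,0,0],-1],[[0,0,0],[0,0,0],-1],[[0,0,0],[0,0,0],-1]]'
python3 - <<'E'
from h import *
import json
s=arm.observe();i=optics.camera_info("wrist");print(s['position'],s['clock'])
im=optics.get_image("wrist")[:,:,::-1]
cv2.imwrite("pics/w2.png",im)
json.dump({k:v.tolist() for k,v in i.items()},open("w2.json","w"))
E
```

```text
clock: 2.62
position: [0.5804, 0.196, 0.2316]
ee_rot: [-1.21, 1.208, -1.207]
wrist_force: [-0.8, 0.3, 0.3]
width: -0.0
clock: 2.87
position: [0.5914, 0.1904, 0.2308]
ee_rot: [-1.21, 1.211, -1.212]
wrist_force: [0.3, -0.6, 0.2]
width: -0.001
[0.59142159 0.19044316 0.23083577] 2.8667
```

View pics/w1c.png

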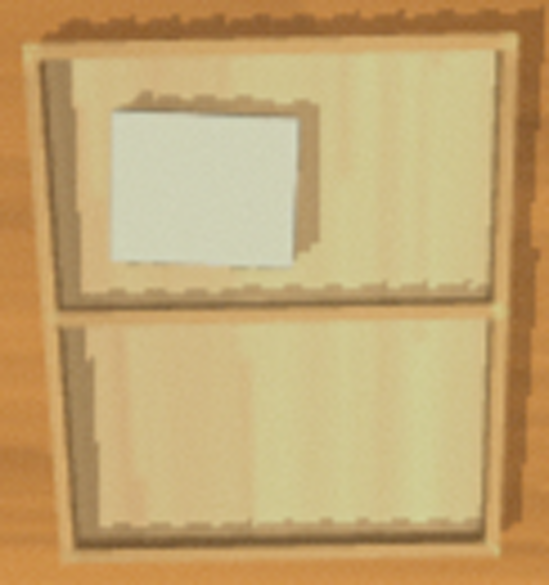

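View pics/w2.png

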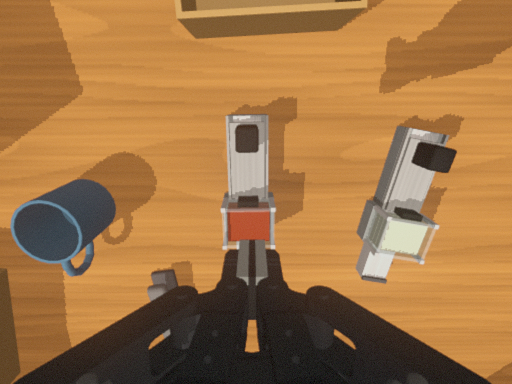

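The red dispenser fills the middle, with its grip at (247,138), chip top at (249,222) and magazine frame x 222–276. I'll refine this from a crop.

```bash
python3 - <<'E'
from h import *
im=cv2.imread("pics/w2.png");cv2.imwrite("pics/w2c.png",cv2.resize(im[108:258,210:290],None,fx=4,fy=4,interpolation=cv2.INTER_CUBIC))
E
```

```text
(no output)
```

View pics/w2c.png

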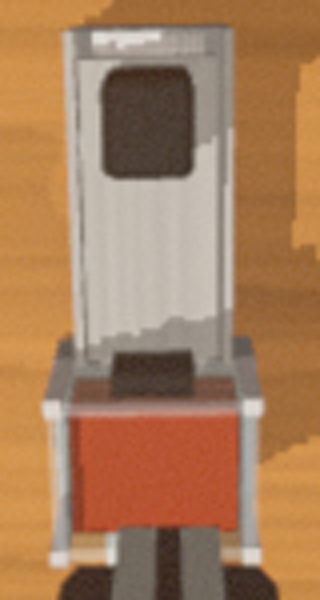

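```bash
python3 - <<'E'
from h import *
import json
i1={k:np.array(v) for k,v in json.load(open("w1.json")).items()};i2={k:np.array(v) for k,v in json.load(open("w2.json")).items()}
pt=lambda x,y,ox,oy,s:((x+.5)/s-.5+ox,(y+.5)/s-.5+oy)
def show(n,ps,z,i,o):
    P=[onz("wrist",pt(x,y,*o),z,i)[:2] for x,y in ps];print(n,np.round(P,4).tolist(),"mean",np.mean(P,0).round(4));return P
o2=(210,108,4)
show("mag posts BL BR FL FR",[(53,407),(253,407),(58,556),(247,553)],.062,i2,o2)
show("red top BL BR FL FR",[(72,415),(238,415),(78,529),(236,529)],.055,i2,o2)
show("grip top",[(102,67),(193,67),(100,178),(193,178)],.072,i2,o2)
show("base rear top L R",[(65,28),(232,28)],.034,i2,o2)
show("plate L top/bot, R",[(78,60),(85,360),(226,60),(222,360)],.034,i2,o2)
o1=(192,92,4.5)
T=show("tray",[(25,47),(518,35),(499,553),(65,560)],.014,i1,o1)
F=show("pocket inner",[(60,325),(491,317),(485,540),(75,548)],.014,i1,o1)
C=show("sold",[(111,111),(298,117),(296,268),(111,262)],.014,i1,o1)
for a,b in [(3,0),(2,1),(1,0),(2,3)]:
    d=T[b]-T[a];print(np.degrees(np.arctan2(d[1],d[0])),np.linalg.norm(d))
E
```

```text
mag posts BL BR FL FR [[0.5516, 0.2217], [0.5514, 0.1649], [0.5042, 0.2217], [0.505, 0.1657]] mean [0.5281 0.1935]
red top BL BR FL FR [[0.5463, 0.2169], [0.5462, 0.1687], [0.5095, 0.2161], [0.5094, 0.1686]] mean [0.5279 0.1926]
grip top [[0.6465, 0.2054], [0.6464, 0.1826], [0.6186, 0.2065], [0.6185, 0.1825]] mean [0.6325 0.1942]
base rear top L R [[0.6539, 0.2175], [0.6538, 0.1709]] mean [0.6538 0.1942]
plate L top/bot, R [[0.6452, 0.2141], [0.5561, 0.2143], [0.6451, 0.1725], [0.5559, 0.1725]] mean [0.6006 0.1933]
tray [[0.5879, -0.2103], [0.5913, -0.3377], [0.4473, -0.3411], [0.4447, -0.2141]] mean [ 0.5178 -0.2758]
pocket inner [[0.5148, -0.2159], [0.5174, -0.3348], [0.4514, -0.3368], [0.4485, -0.2172]] mean [ 0.483  -0.2762]
sold [[0.572, -0.232], [0.5706, -0.2811], [0.5308, -0.2809], [0.5322, -0.2306]] mean [ 0.5514 -0.2562]
1.4989307549989777 0.14330955334190754
1.3671505670335675 0.14403275736897853
91.50539441100076 0.12739984779637412
91.17949046640251 0.12707054711221558
```

```bash
python3 -m crank '[[[-3,0,40],[0,0,0],-1],[[0,0,41],[0,0,0],-1],[[0,30,0],[0,0,0],-1],[[0,40,0],[0,0,0],-1],[[0,40,0],[0,0,0],-1],[[0,40,0],[0,0,0],-1],[[0,25,0],[0,0,0],-1],[[0,10,0],[0,0,0],-1],[[0,0,0],[0,0,0],-1],[[0,0,0],[0,0,0],-1]]'
python3 - <<'E'
from h import *
cv2.imwrite("pics/w3.png",optics.get_image("wrist")[:,:,::-1])
cv2.imwrite("pics/s3.png",cv2.resize(optics.get_image("scene")[140:270,200:400,::-1],None,fx=4,fy=4))
E
```

```text
clock: 3.75
position: [0.6734, 0.1948, 0.0475]
ee_rot: [-1.208, 1.209, -1.211]
wrist_force: [0.2, 0.5, 1.2]
width: 0.004
```

View pics/w3.png

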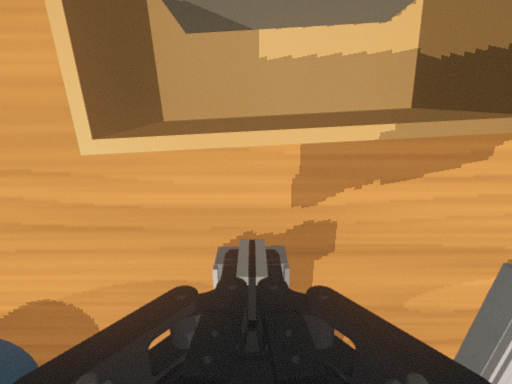

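View pics/s3.png

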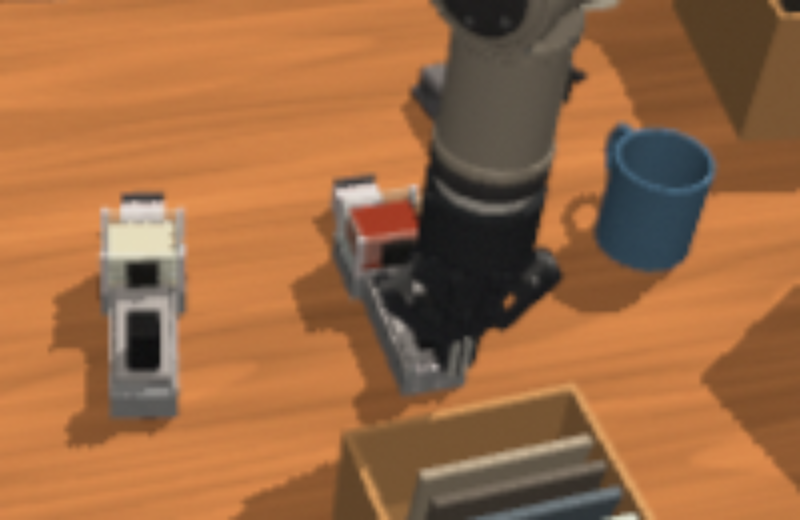

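The closed fingertips at (252,250) stand behind the grip. I'll push toward −x.

```bash
python3 -m crank '[[[1,0,-7],[0,0,0],-1],[[0,0,-7],[0,0,0],-1],[[0,0,-7],[0,0,0],-1],[[0,0,-7],[0,0,0],-1],[[0,0,-7],[0,0,0],-1],[[0,0,-7],[0,0,0],-1],[[0,0,-7],[0,0,0],-1],[[0,0,-6],[0,0,0],-1],[[0,0,-6],[0,0,0],-1],[[0,0,-3],[0,0,0],-1],[[0,0,-2],[0,0,0],-1],[[0,0,0],[0,0,0],-1]]'
```

```text
clock: 4.85
position: [0.6056, 0.195, 0.0459]
ee_rot: [-1.211, 1.21, -1.209]
wrist_force: [1.3, 0.6, 1.4]
width: 0.002
```

```bash
python3 -m crank '[[[0,0,-2],[0,0,0],-1],[[0,0,-2],[0,0,0],-1],[[0,0,-2],[0,0,0],-1],[[0,0,-1],[0,0,0],-1],[[0,0,0],[0,0,0],-1]]'
```

```text
clock: 5.27
position: [0.5991, 0.1949, 0.0459]
ee_rot: [-1.21, 1.21, -1.209]
wrist_force: [1.9, 0.7, -1.4]
width: -0.004
```

```bash
python3 -m crank '[[[0,0,-2],[0,0,0],-1],[[0,0,-1],[0,0,0],-1],[[0,0,0],[0,0,0],-1]]'; python3 -m crank '[[[0,0,-2],[0,0,0],-1],[[0,0,-1],[0,0,0],-1],[[0,0,0],[0,0,0],-1]]'
```

```text
clock: 5.52
position: [0.5978, 0.195, 0.0463]
ee_rot: [-1.207, 1.208, -1.21]
wrist_force: [5.4, 0.2, -4.2]
width: 0.002
clock: 5.77
position: [0.5977, 0.195, 0.0467]
ee_rot: [-1.201, 1.205, -1.212]
wrist_force: [10.3, 1.1, -6.7]
width: -0.003
```

Position is stalled at 0.598 (predicted 0.597) while force climbs to 10 N, so that's the end stop. I'll back off, rise and look.

```bash
python3 -m crank '[[[0,0,10],[0,0,0],-1],[[0,0,16],[0,0,0],-1],[[0,-30,0],[0,0,0],-1],[[0,-40,0],[0,0,0],-1],[[0,-40,0],[0,0,0],-1],[[0,-40,-10],[0,0,0],0.5],[[0,-30,-10],[0,0,0],0.5],[[0,0,-5],[0,0,0],0.5],[[0,0,0],[0,0,0],0.5],[[0,0,0],[0,0,0],0.5]]'
python3 - <<'E'
from h import *
import json
s=arm.observe();i=optics.camera_info("wrist");print(s['position'],s['clock'])
cv2.imwrite("pics/w4.png",optics.get_image("wrist")[:,:,::-1])
json.dump({k:v.tolist() for k,v in i.items()},open("w4.json","w"))
cv2.imwrite("pics/top4.png",optics.get_image("top")[:,:,::-1])
cv2.imwrite("pics/top4c.png",cv2.resize(cv2.imread("pics/top4.png")[140:240,180:310],None,fx=6,fy=6,interpolation=cv2.INTER_CUBIC))
E
```

```text
clock: 6.6
position: [0.5935, 0.1947, 0.2255]
ee_rot: [-1.212, 1.21, -1.209]
wrist_force: [-0.7, 0.1, -0.2]
width: 0.711
[0.59350408 0.19473625 0.22549291] 6.6
```

View pics/w4.png

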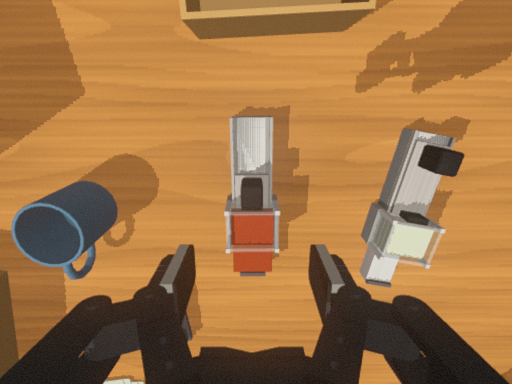

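View pics/top4c.png

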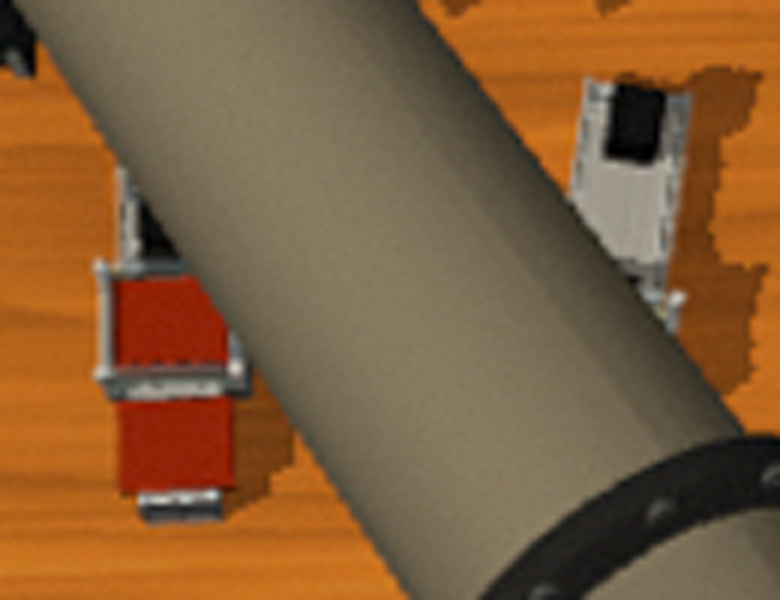

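The grip now stands against the block at (252,192) and the chip lies on the ledge at (253,261). Now I'll measure the chip.

```bash
python3 - <<'E'
from h import *
import json
i4={k:np.array(v) for k,v in json.load(open("w4.json")).items()}
im=cv2.imread("pics/w4.png");cv2.imwrite("pics/w4c.png",cv2.resize(im[170:285,210:295],None,fx=5,fy=5,interpolation=cv2.INTER_CUBIC))
i=optics.camera_info("top")
for n,ii,f,y0,y1 in [("top",i,"pics/top4.png",205,225),("wrist",i4,"pics/w4.png",253,285)]:
    h=cv2.cvtColor(cv2.imread(f),cv2.COLOR_BGR2HSV).astype(int)
    m=(h[...,1]>170)&((h[...,0]<9)|(h[...,0]>174));m[:y0]=0;m[y1:]=0
    m[:,:190]=0;m[:,300:]=0
    b=blobs(m)[0];x,y,w,hh=cv2.boundingRect(b[2]);print(n,b[0],b[1],(x,y,w,hh))
    for u,v in [(x-.5,y+hh-.5),(x+w-.5,y+hh-.5),(x-.5,y+hh/2),(x+w-.5,y+hh/2)]: print(onz(n,(u,v),.035,ii).round(4))
E
```

```text
top 249.5 ((209.0, 213.5), (15.0, 18.0), 90.0) (200, 206, 19, 16)
[0.4576 0.2178 0.035 ]
[0.4562 0.1689 0.035 ]
[0.4773 0.2178 0.035 ]
[0.4759 0.1687 0.035 ]
wrist 587.5 ((252.5, 262.0), (18.0, 37.0), 90.0) (234, 253, 38, 19)
[0.4577 0.217  0.035 ]
[0.4577 0.1673 0.035 ]
[0.4712 0.2167 0.035 ]
[0.4712 0.1676 0.035 ]
```

View pics/w4c.png

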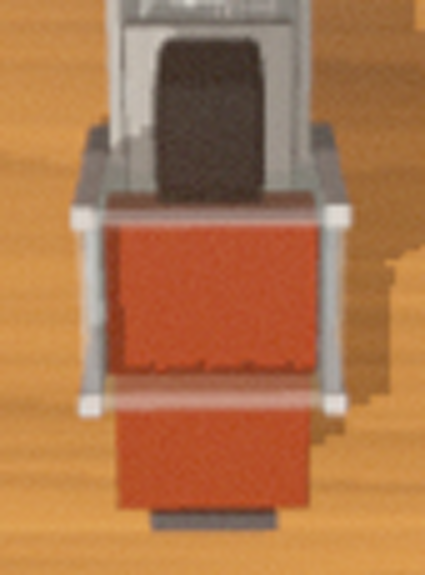

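```bash
python3 - <<'E'
from h import *
i=optics.camera_info("wrist");s=arm.observe();M=R.from_rotvec(s['ee_rot'])
Rc=(M.inv()*R.from_rotvec(i['orientation']));o=M.inv().apply(i['origin']-s['position'])
def pr(p): c=Rc.inv().apply(np.array(p)-o);q=i['K']@c;return (q[:2]/q[2]).round(1)
for z in (.008,.011,.014): print(z,"shut y0",pr([0.0,0,z]),[(y,pr([.0302,y,z])) for y in (0,-.004,-.006,-.008)],"open",[(y,pr([.0425,y,z])) for y in (0,-.010,-.013)])
a=cv2.imread("pics/w4.png")[230:290,150:360];b=cv2.imread("pics/w2.png")[230:290,150:360];c=cv2.imread("pics/wrist0.png")[230:290,120:390]
c=c[:,30:240]
cv2.imwrite("pics/tips.png",cv2.resize(np.vstack([b,a,c]),None,fx=3.3,fy=3.3,interpolation=cv2.INTER_CUBIC))
E
```

```text
0.008 shut y0 [249.9 239.5] [(0, array([305.8, 239.5])), (-0.004, array([307.1, 243. ])), (-0.006, array([307.8, 244.8])), (-0.008, array([308.5, 246.6]))] open [(0, array([328.6, 239.5])), (-0.01, array([333.5, 248.5])), (-0.013, array([335.1, 251.5]))]
0.011 shut y0 [249.9 234.4] [(0, array([306.1, 234.5])), (-0.004, array([307.5, 237.8])), (-0.006, array([308.2, 239.6])), (-0.008, array([308.9, 241.4]))] open [(0, array([329.1, 234.5])), (-0.01, array([334. , 243.2])), (-0.013, array([335.6, 246.1]))]
0.014 shut y0 [249.8 229.3] [(0, array([306.5, 229.4])), (-0.004, array([307.8, 232.6])), (-0.006, array([308.5, 234.3])), (-0.008, array([309.3, 236.1]))] open [(0, array([329.5, 229.4])), (-0.01, array([334.5, 237.8])), (-0.013, array([336.2, 240.6]))]
```

View pics/tips.png

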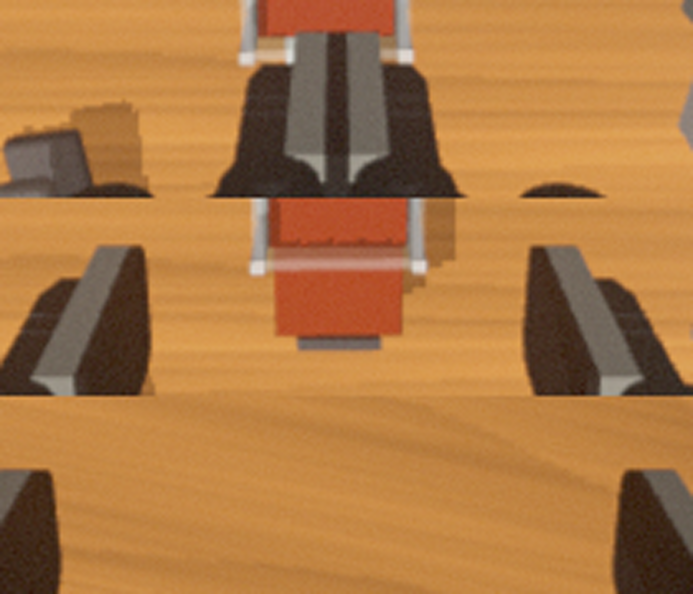

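Fingertip set-back at the 50 mm opening is about 4 mm (5.7 mm at 0.71, 13.3 mm fully open). So a TCP at z ≈ 0.023 puts the tips 2 mm above the chip's underside.

```bash
python3 -m crank '[[[2,0,-39],[0,0,0],0.5],[[0,20,-39],[0,0,0],0.5],[[0,40,-39],[0,0,0],0.5],[[0,40,0],[0,0,0],0.5],[[0,40,0],[0,0,0],0.5],[[0,25,0],[0,0,0],0.5],[[0,15,0],[0,0,0],0.5],[[0,0,0],[0,0,0],0.5],[[0,0,0],[0,0,0],0.5]]' 
python3 - <<'E'
from h import *
cv2.imwrite("pics/w5.png",optics.get_image("wrist")[:,:,::-1])
E
```

```text
clock: 7.45
position: [0.4884, 0.1925, 0.0559]
ee_rot: [-1.213, 1.212, -1.208]
wrist_force: [0.3, -0.1, 0.6]
width: 0.752
```

View pics/w5.png

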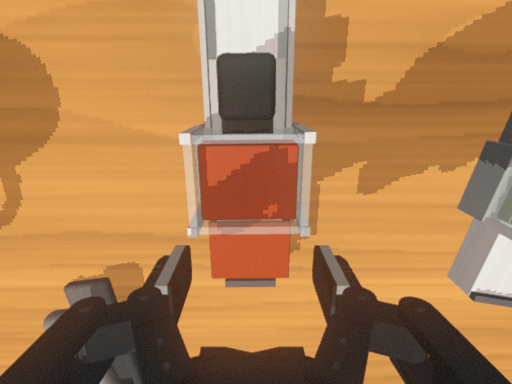

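Fingers (190 and 313) are centred about the chip (211–289). I'll move x by −12.5 mm, go down 33 mm and close.

```bash
python3 -m crank '[[[0,0,-7],[0,0,0],0.5],[[0,0,-5.5],[0,0,0],0.5],[[0,12,0],[0,0,0],0.5],[[0,12,0],[0,0,0],0.5],[[0,9,0],[0,0,0],0.5],[[0,0,0],[0,0,0],0.5],[[0,0,0],[0,0,0],0.5]]'
```

```text
clock: 8.08
position: [0.4763, 0.1926, 0.0233]
ee_rot: [-1.211, 1.21, -1.209]
wrist_force: [-0.3, -0.6, 0.1]
width: 0.748
```

```bash
python3 -m crank '[[[0,0,0],[0,0,0],0.3],[[0,0,0],[0,0,0],0.2],[[0,0,0],[0,0,0],0.1],[[0,0,0],[0,0,0],0.0],[[0,0,0],[0,0,0],-0.1],[[0,0,0],[0,0,0],-0.1],[[0,0,0],[0,0,0],-0.1]]' 30
python3 - <<'E'
from h import *
cv2.imwrite("pics/w6.png",optics.get_image("wrist")[:,:,::-1])
E
```

```text
clock: 8.67
position: [0.4775, 0.1932, 0.0249]
ee_rot: [-1.208, 1.209, -1.209]
wrist_force: [-0.5, -0.3, 4.7]
width: 0.571
```

View pics/w6.png

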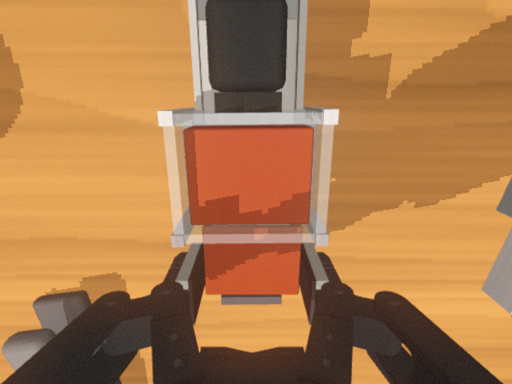

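The opening of 0.571 (about 49 mm) shows it is held. I'll lift straight up.

```bash
python3 -m crank '[[[0,-5,0],[0,0,0],-0.1],[[0,-10,0],[0,0,0],-0.1],[[0,-15,0],[0,0,0],-0.1],[[0,-25,0],[0,0,0],-0.1],[[0,-30,0],[0,0,0],-0.1],[[0,-30,0],[0,0,0],-0.1],[[0,-15,0],[0,0,0],-0.1],[[0,0,0],[0,0,0],-0.1],[[0,0,0],[0,0,0],-0.1]]'
python3 - <<'E'
from h import *
cv2.imwrite("pics/w7.png",optics.get_image("wrist")[:,:,::-1])
E
```

```text
clock: 9.47
position: [0.4774, 0.1929, 0.1555]
ee_rot: [-1.207, 1.208, -1.21]
wrist_force: [1.0, -1.1, -0.3]
width: 0.57
```

View pics/w7.png

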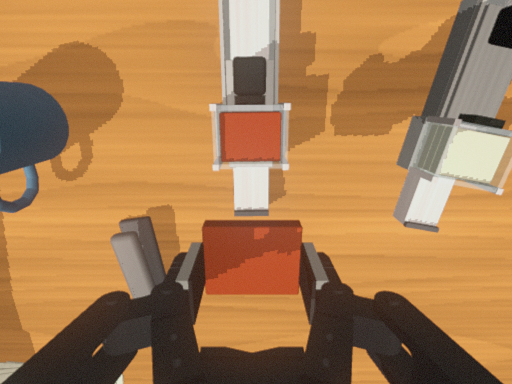

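```bash
python3 - <<'E'
from h import *
i=optics.camera_info("wrist");s=arm.observe();M=R.from_rotvec(s['ee_rot'])
Rc=(M.inv()*R.from_rotvec(i['orientation']));o=M.inv().apply(i['origin']-s['position'])
def pr(p): c=Rc.inv().apply(np.array(p)-o);q=i['K']@c;return (q[:2]/q[2]).round(1)
for y in (0,-.01): print(y,[pr([x,y,z]) for x in(-.025,.025) for z in (-.02,.02)])
im=cv2.imread("pics/w7.png");print([im[v,250].tolist() for v in range(214,300,4)])
E
```

```text
0 [array([206. , 283.8]), array([202.4, 218.9]), array([293.8, 283.8]), array([297.3, 219. ])]
-0.01 [array([203.3, 295. ]), array([199.2, 226.9]), array([296.3, 295. ]), array([300.3, 226.9])]
[[107, 113, 123], [94, 167, 228], [46, 64, 114], [40, 66, 126], [41, 70, 151], [39, 68, 150], [46, 69, 152], [41, 69, 149], [39, 64, 149], [38, 69, 150], [35, 68, 153], [40, 75, 178], [44, 85, 191], [42, 79, 191], [48, 83, 192], [47, 83, 192], [44, 83, 192], [45, 85, 193], [40, 82, 190], [45, 84, 193], [59, 112, 194], [73, 138, 200]]
```

The chip is held level, its edges matching the projection within about 2 px, and the ledge is empty. Now to the tray.

```bash
python3 -m crank '[[[15,0,0],[0,0,0],-0.1],[[30,0,1],[0,0,0],-0.1],[[40,0,1],[0,0,0],-0.1],[[40,0,1],[0,0,0],-0.1],[[40,0,1],[0,0,0],-0.1],[[40,0,1],[0,0,0],-0.1],[[40,0,0],[0,0,0],-0.1],[[40,0,0],[0,0,0],-0.1],[[40,0,0],[0,0,0],-0.1],[[40,0,0],[0,0,0],-0.1],[[40,0,0],[0,0,0],-0.1],[[35,0,0],[0,0,0],-0.1]]'
python3 -m crank '[[[20,0,0],[0,-1.4,0],-0.1],[[9,0,0],[0,0,0],-0.1],[[0,0,0],[0,0,0],-0.1],[[0,0,0],[0,0,0],-0.1]]'
python3 - <<'E'
from h import *
cv2.imwrite("pics/w8.png",optics.get_image("wrist")[:,:,::-1])
E
```

```text
clock: 10.52
position: [0.4801, -0.2495, 0.1527]
ee_rot: [-1.21, 1.213, -1.208]
wrist_force: [0.0, 0.1, 0.4]
width: 0.575
clock: 10.85
position: [0.4818, -0.2743, 0.1533]
ee_rot: [-1.221, 1.193, -1.188]
wrist_force: [-0.3, 0.8, 0.5]
width: 0.576
```

View pics/w8.png

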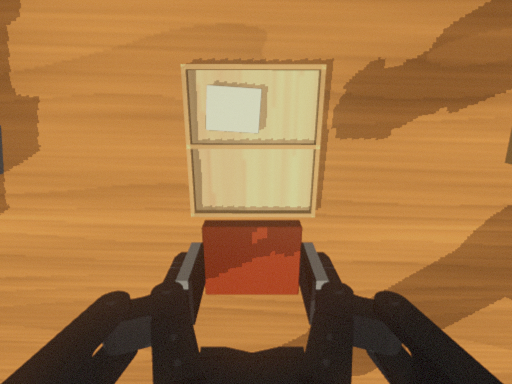

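```bash
python3 - <<'E'
from h import *
P=np.array([onz("wrist",p,.014)[:2] for p in [(192,149),(317,149),(313.5,211),(196,211.5)]]);print(P.round(4).tolist(),P.mean(0).round(4));print(arm.observe()['position'])
E
python3 -m crank '[[[1,20,1],[0,0,0],-0.1],[[0,30,0],[0,0,0],-0.1],[[0,35,0],[0,0,0],-0.1],[[0,25,0],[0,0,0],-0.1],[[0,15,0],[0,0,0],-0.1],[[0,8,0],[0,0,0],-0.1],[[0,5,0],[0,0,0],-0.1],[[0,0,0],[0,0,0],-0.1],[[0,0,0],[0,0,0],-0.1],[[0,0,0],[0,0,0],-0.1]]'
```

```text
[[0.5141, -0.2159], [0.5175, -0.3361], [0.4535, -0.3388], [0.4496, -0.2177]] [ 0.4837 -0.2771]
[ 0.48223354 -0.27350532  0.15362162]
clock: 11.73
position: [0.4844, -0.2772, 0.0178]
ee_rot: [-1.22, 1.189, -1.193]
wrist_force: [0.9, 0.3, -0.5]
width: 0.575
```

```bash
python3 -m crank '[[[0,4,0],[0,0,0],-0.1],[[0,4,0],[0,0,0],-0.1],[[0,2,0],[0,0,0],-0.1],[[0,0,0],[0,0,0],-0.1],[[0,0,0],[0,0,0],-0.1],[[0,0,0],[0,0,0],-0.1]]';  python3 -m crank '[[[0,1.5,0],[0,0,0],-0.1],[[0,1,0],[0,0,0],-0.1],[[0,0,0],[0,0,0],-0.1],[[0,0,0],[0,0,0],-0.1]]'
```

```text
clock: 12.23
position: [0.4833, -0.2771, 0.0065]
ee_rot: [-1.221, 1.191, -1.191]
wrist_force: [1.1, 0.2, 0.2]
width: 0.572
clock: 12.57
position: [0.4833, -0.2771, 0.004]
ee_rot: [-1.221, 1.191, -1.191]
wrist_force: [-0.1, 0.9, -0.2]
width: 0.57
```

```bash
python3 -m crank '[[[0,0.7,0],[0,0,0],-0.1],[[0,0,0],[0,0,0],-0.1],[[0,0,0],[0,0,0],-0.1]]';  python3 -m crank '[[[0,0.7,0],[0,0,0],-0.1],[[0,0,0],[0,0,0],-0.1],[[0,0,0],[0,0,0],-0.1]]'
```

```text
clock: 12.82
position: [0.4833, -0.2771, 0.0039]
ee_rot: [-1.221, 1.191, -1.191]
wrist_force: [-1.8, 1.0, 5.6]
width: 0.569
clock: 13.07
position: [0.4833, -0.2771, 0.0039]
ee_rot: [-1.221, 1.191, -1.192]
wrist_force: [-3.3, 2.2, 10.9]
width: 0.572
```

Contact at TCP z = 0.0039, with vertical force rising to 11 N. I'll ease off slightly, open gently and rise.

```bash
python3 -m crank '[[[0,-1,0],[0,0,0],-0.1],[[0,0,0],[0,0,0],0.1],[[0,0,0],[0,0,0],0.2],[[0,0,0],[0,0,0],0.3],[[0,0,0],[0,0,0],0.4],[[0,0,0],[0,0,0],0.5],[[0,0,0],[0,0,0],0.5],[[0,0,0],[0,0,0],0.5]]';  python3 -m crank '[[[0,-8,0],[0,0,0],0.5],[[0,-15,0],[0,0,0],0.5],[[0,-30,0],[0,0,0],0.5],[[0,-40,0],[0,0,0],0.5],[[0,-40,0],[0,0,0],0.5],[[0,-30,10],[0,0,0],0.5],[[0,-10,20],[0,0,0],0.5],[[0,0,10],[0,0,0],0.5],[[0,0,0],[0,0,0],0.5],[[0,0,0],[0,0,0],0.5]]'
python3 - <<'E'
from h import *
cv2.imwrite("pics/w9.png",optics.get_image("wrist")[:,:,::-1])
im=optics.get_image("top")[:,:,::-1];cv2.imwrite("pics/top9.png",im)
im=optics.get_image("scene")[:,:,::-1];cv2.imwrite("pics/s9.png",cv2.resize(im[140:280,90:400],None,fx=2.5,fy=2.5))
E
```

```text
clock: 13.73
position: [0.4832, -0.277, 0.0034]
ee_rot: [-1.221, 1.191, -1.191]
wrist_force: [-0.0, 0.0, 0.8]
width: 0.748
clock: 14.57
position: [0.5221, -0.2752, 0.1749]
ee_rot: [-1.222, 1.194, -1.188]
wrist_force: [0.2, -0.3, -0.4]
width: 0.746
```

View pics/w9.png

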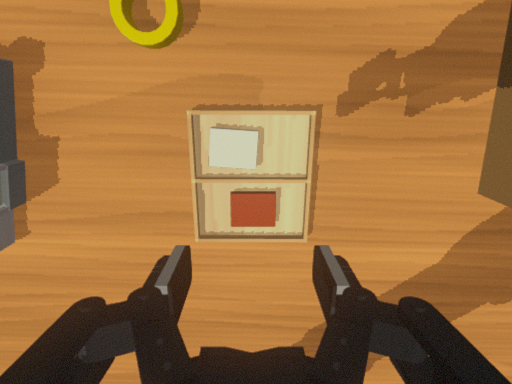

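View pics/top9.png

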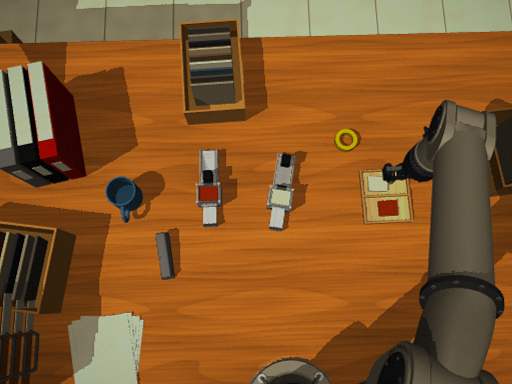

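View pics/s9.png

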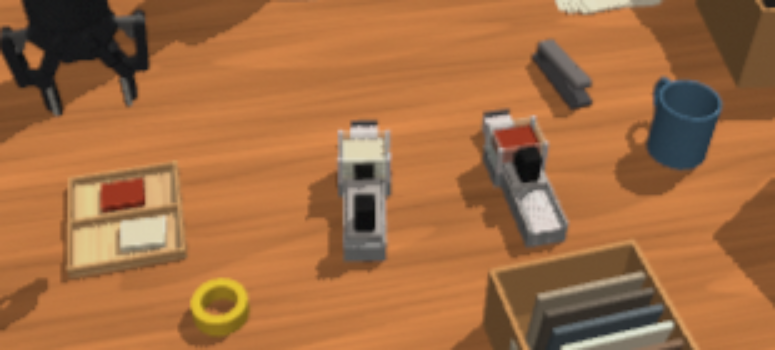

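The red chip lies flat in the pocket at (253,209) and the other items are unmoved. I'll check from the pictures that the grip really touches the rubber block, and the clearance of everything else.

```bash
python3 - <<'E'
from h import *
a=cv2.imread("pics/top0.png");b=cv2.imread("pics/top9.png")
c=b[140:205,185:235];cv2.imwrite("pics/g9.png",cv2.resize(c,None,fx=8,fy=8,interpolation=cv2.INTER_CUBIC))
d=cv2.absdiff(a,b).max(2)>45
for k in blobs(d,12): print(k[0],cv2.boundingRect(k[2]))
w=cv2.imread("pics/w7.png")[40:120,205:300];cv2.imwrite("pics/g7.png",cv2.resize(w,None,fx=6,fy=6,interpolation=cv2.INTER_CUBIC))
# red chip in pocket
h=cv2.cvtColor(cv2.imread("pics/w9.png"),cv2.COLOR_BGR2HSV).astype(int)
m=(h[...,1]>170)&((h[...,0]<7)|(h[...,0]>174));k=blobs(m)[0]
P=np.array([onz("wrist",p,.014) for p in cv2.boxPoints(k[1])]);print("chip",P.round(4).tolist(),P.mean(0))
E
```

```text
23236.5 (359, 99, 153, 285)
294.5 (377, 199, 22, 18)
263.5 (201, 148, 16, 33)
98.0 (327, 321, 37, 23)
47.0 (219, 146, 12, 11)
39.5 (226, 166, 6, 11)
24.0 (207, 163, 7, 6)
12.5 (309, 352, 9, 9)Traceback (most recent call last):
  File "<stdin>", line 9, in <module>
IndexError: list index out of range
```

View pics/g9.png

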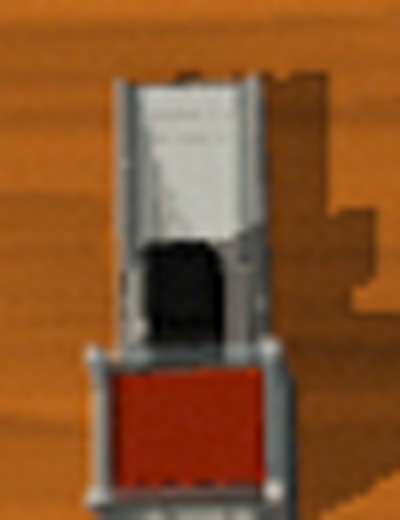

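View pics/g7.png

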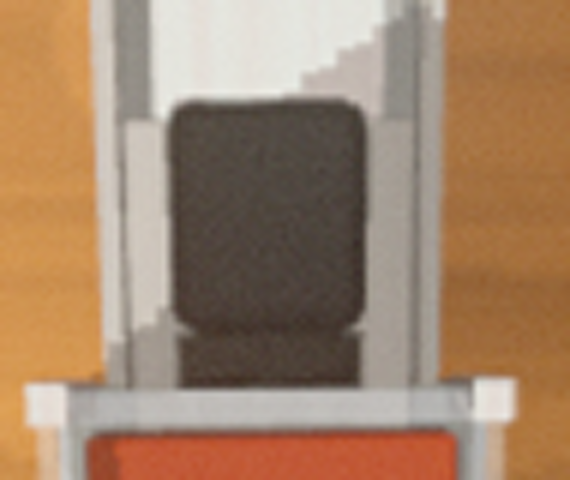

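```bash
python3 - <<'E'
from station import arm
print(arm.observe()['clock'],arm.finish_job())
E
```

```text
the job is handed in; nothing more can be done
14.7167 None
```

I pushed the red-brown slide to its end stop and laid the delivered chip flat in the tray's empty pocket. The job was handed in at 14.7 s.

- **Slide:** I pushed the grip with closed fingers until it stalled at TCP x = 0.598, where I had predicted 0.597, with the force climbing to 10 N. Later pictures show the grip flush against the rubber block.
- **Chip:** I gripped it across the ledge and lifted it level. I set it on the pocket floor until it made contact at z = 0.004, about 11 N at most, then opened the fingers gently and backed away.
- **Last checks:**
  - The wrist, top and scene views show the chip flat and about central in the pocket, on the pocket centre I had measured.
  - Comparing the top view before and after shows changes only at the slide, the new chip, their shadows and the arm. The arm hid part of that view, so I checked the tray's pale chip by eye in the wrist view and the tape roll by eye in the top view.
- **Failed or disagreeing:**
  - A final colour-mask measurement of the chip's position found no blob because its thresholds were too tight. The placing was confirmed by eye and by the TCP position.
  - The grip's starting position differed by about 5 mm between the top and wrist views. This had no effect, because I pushed to the stop by force.

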